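# Fasten the last stud of the water filter's cover

## Robot

A 6-joint arm with a two-finger parallel gripper is mounted at the origin on a cart in front of the work surface, level with it; the furniture and walls round the work are solid. World frame = base frame: x ahead of the robot, y to its left, z up, the work surface at z = 0. Lengths are in m, angles in rad, forces in N, time in s.
With the tool pointing down it reaches from about 0.35 to 0.975 m from the base axis. Payload 4.9 kg.
Tool frame: the origin (TCP) lies midway between the tips of the shut fingers; the grasp point (between the pads) lies 19 mm behind it; z points along the fingers, y is the line along which they close (so a half turn about z gives the same grasp; the last joint's range is limited). The gripper opens to 85 mm and grips with 20 to 120 N. Pads are 22 mm wide; open, the fingers measure 114 mm over their backs; the gripper's body (76 mm by 85 mm) begins 54 mm behind the grasp point. The pads swing forward as they close: fully open they stand 13 mm farther back than shut.
Start: joints at [1.108, 0.053, 1.613, -0, 1.476, -0.119], TCP at [0.211, 0.588, 0.231] pointing down, gripper open.
Joint ranges: [-3.01, 3.01], [-1.01, 2.22], [0.06, 2.58], [-1.02, 4.17], [0.09, 2.62], [-3.14, 3.14]. Speed limits (rad/s): [2.57, 2.57, 3.14, 3.14, 3.14, 3.14].

## Interface

Orientations are given as a unit quaternion [x, y, z, w].
In Python, from plant import observe, cams, bot gives the robot as it stands.
- The arm moves only by the tool carry_out, never from a script. Its argument "increments" is a list that holds one entry, the list of rows, each a list of 7 numbers: the shift along the tool's x, y, z as a fraction of full scale, then the turn, a rotation vector about the tool's x, y, z as a fraction of full scale, then the closure, from 0 (fully open) to 1 (shut). In form: [[[dx, dy, dz, wx, wy, wz, grip], ...]]. A call has 1 to 12 rows; each row is the pose to reach, as a shift and turn from the pose commanded when the call began, along the tool's axes at that moment, turning the shorter way round; what a row does not reach only later rows make up. Full scale, the value 1, is 800 mm for a shift and 180 degrees for a turn. A row lasts 1/10 s, in which the tool goes at most 50 mm and 8.59 degrees, less where a joint would pass 70% of its speed; a pose out of reach is approached as far as the arm can. A call with a number of a shift or a turn outside -1 to 1 is refused whole. A call with a gripper value outside its range is refused whole. The fingers move at their own pace and stop on an object; "force" is the grip in N (left out, the last holds). Time passes only in rows, so rows that repeat a pose let the fingers close. It gives the time, the measured TCP pose, the force, the opening and the grip force at its end, in the units of the state.
- observe(): the state, without advancing time (a new reading comes with each control period).
- cams.camera(name): name is "side" or "top" or "wrist"; returns a dict with "frame" (400x640x3 uint8, red, green, blue), "mtx" (3x3 intrinsics, pixels), "view" (4x4, takes a point from world to camera coordinates). Camera axes: x right, y down, z forward; pixel columns grow to the right and rows downward; lengths in m; the calibration is good to about 2 mm. A picture is of the moment at which its call begins. There is no depth.
- bot.job_done(): hands the job in; it is judged then, once.
Trained networks look in a picture, given as the dict that the camera call returned (one of the last four; its "shot" number tells which), for a name from the list of things; names that differ only in an ending like _2 or _b are one class to them, and where a whole thing is asked for, a point or a joint stands for the part that bears it (a point fixed in the world has none). Each returns a list of dicts, best first, with "p" (0 to 1); they miss things now and then, are a little off and sometimes report something else, mostly with a low value. They report only what shows in the picture. A call takes as long as a camera call.
- cams.spot_in(query, picture): "bbox" ([centre column, centre row, width, height] in pixels, round what is visible of it).
- cams.landmark_of(query, picture): "centre" ([column, row] in pixels: a listed point, or the origin of a listed thing).
The state is a dict: "t": time; "joint_pos": joint angles; "dq": joint speeds; "joint_torque": joint torques, N m; "position": TCP position; "eef_rot": TCP orientation; "contact_force": force on the tool from outside, world axes, zero at the start; "wrist_torque": the same for the moment, N m; "finger_gap": finger opening in m; "grasp_force": force on a finger pad.
Only numpy, scipy, OpenCV 4.12 (cv2) and the standard library are available. Lean on these libraries where they do the work, as an engineer would, in place of code of your own. Each camera call takes 0.05 s, during which the arm holds its last target. There are 200 camera calls.

## Task

The water filter's cover is held by four quarter-turn studs, but one still stands up with its red shank showing. Turn that stud clockwise until its wing lines up with the white marks beside it, press it so that it drops fully home into its catch like the other three, and let go.

Things in the scene. Friction and masses are not known exactly. Their poses are not given: they have to be found in the camera images.
- filter_unit: low flat water filter, fixed on the worktop: white case, grey cover, 180 (x) x 240 (y) x 60 mm high. Origin at the centre of its underside, z up, y along its long side. Four black wing studs at the cover's corners (x = +-55, y = +-75 mm); any one may be the open one. The three shut ones stand 36 mm over the cover, wings along the unit's y between two white marks.
- stud_wing (a point): open stud, on its turning axis inside its wing; x along the wing (turns with it), z up. Black wing 34 mm long (x), 14 thick (y), from 13 mm below this point to 13 above, coin slot along its top; grip it across its thickness. Below it a black disc, 32 mm across, 6 thick, then 10 mm of red shank while the stud is up. Point 33 mm above the cover while up, 23 when shut.
- stud_turn (a joint): turn of the open stud, rad, growing clockwise seen from above: 0 = wing along the unit's x, 1.571 = wing along the unit's y, in line with the two white marks on the cover beside it (shut); end stop at 1.77. Starts at 0.1 to 0.5. Turns easily (under 0.1 N m) and stays where it is left.
- stud_press (a joint): how far the open stud is pushed down, m: 0 = standing up, 0.010 = fully down in its catch. Snug fit: about 4 N moves it, and it stays where it is left. The catch blocks it unless the stud is turned to within about 12 degrees of 1.571; once down it turns no farther than that.

How it is judged:
At the end, for the whole second after the job is handed in: The open stud is down in its catch: pushed down at least 8 of its 10 mm and turned to within 15 degrees of the shut direction (joint above 1.31 rad; its stop is at 1.77), at rest (value of joint stud_press above 0.008 m and value of joint stud_turn above 1.31 rad and velocity of joint stud_turn between -0.1 and 0.1 rad/s); the robot touches nothing.
It also fails if it takes over 32 s, if anything falls off the work surface, if the arm or the gripper's body presses on something with over 40 N, if the wrist force passes 120 N, or if a joint passes its speed limit or range.

## Working session

There is one attempt and no reset: what is moved stays moved. The work goes in short steps, Python scripts to look and compute and a tool call to move; the robot and the scene stay as the last step left them, time stands still between calls to the robot, and variables do not carry over. Pictures are saved under pics/ and viewed, at most 10 in all, crops included, and the job is handed in when it is done.

Besides the shell and the picture viewer there is one more tool, called after "Request:" by a JSON object that holds its "name" and its "arguments", one argument or row to a line. carry_out: Moves the arm, as the interface text tells. Its arguments: {"type":"object","properties":{"increments":{"type":"array"},"force":{"type":"number"}},"required":["increments"]}

```bash
mkdir -p pics
python3 - <<'E'
from plant import observe,cams,bot
import cv2,numpy as np
s=observe();print(s)
for n in ["top","side","wrist"]:
    p=cams.camera(n);cv2.imwrite(f"pics/{n}0.png",p["frame"][:,:,::-1])
    print(n,p["mtx"].tolist(),np.round(p["view"],4).tolist())
    for q in ["stud_wing","filter_unit"]:
        print(q,cams.landmark_of(q,p)[:3],cams.spot_in(q,p)[:3])
E
```

```text
{'t': 0.0, 'joint_pos': array([ 1.10799443e+00,  5.33279763e-02,  1.61429438e+00,  2.04426727e-05,
        1.47598254e+00, -1.19005744e-01]), 'dq': array([-1.48974924e-03,  2.85682476e-04, -3.42961654e-05, -4.09150395e-04,
       -7.01847995e-06,  6.09476884e-04]), 'joint_torque': array([ 1.32276517e-03, -3.93674719e+01, -3.70180893e+01,  3.58152317e-05,
        6.83415463e-03,  2.20759091e-06]), 'position': array([0.21038466, 0.58787061, 0.23008069]), 'eef_rot': array([ 1.71053637e-01,  9.85261204e-01, -9.60930563e-04, -2.98320750e-04]), 'contact_force': array([ 0.02531661,  0.16747318, -0.11764836]), 'wrist_torque': array([-0.03387833, -0.00964603,  0.00925569]), 'grasp_force': 0.0, 'finger_gap': 0.08543236562240739}
top [[514.4274495271768, 0.0, 308.8351525148734], [0.0, 514.4274495271768, 208.41665853438772], [0.0, 0.0, 1.0]] [[-0.0024, -1.0, 0.0032, 0.0831], [-0.9899, 0.0019, -0.1414, 0.566], [0.1414, -0.0035, -0.9899, 0.8582], [0.0, 0.0, 0.0, 1.0]]
stud_wing [{'centre': [349.3, 196.8], 'p': 0.88}] [{'bbox': [349.0, 194.9, 16.6, 25.1], 'p': 0.58}]
filter_unit [{'centre': [298.5, 229.3], 'p': 0.66}] [{'bbox': [298.5, 227.5, 149.3, 130.0], 'p': 0.66}]
side [[367.1247287187907, 0.0, 315.4495585380874], [0.0, 367.1247287187907, 200.9954559853366], [0.0, 0.0, 1.0]] [[-0.999, 0.0419, 0.015, 0.5577], [0.011, 0.5596, -0.8287, -0.0004], [-0.0431, -0.8277, -0.5595, 1.0039], [0.0, 0.0, 0.0, 1.0]]
stud_wing [{'centre': [309.4, 176.3], 'p': 0.76}] [{'bbox': [309.1, 177.0, 15.9, 20.4], 'p': 0.63}, {'bbox': [309.8, 179.4, 13.1, 18.9], 'p': 0.31}]
filter_unit [{'centre': [324.4, 227.8], 'p': 0.83}] [{'bbox': [318.8, 221.5, 94.6, 80.4], 'p': 0.75}]
wrist [[343.2505991181491, 0.0, 319.77378567130853], [0.0, 343.2505991181491, 199.21856076694579], [0.0, 0.0, 1.0]] [[0.3377, 0.9413, 0.0005, -0.6246], [0.9082, -0.326, 0.2624, -0.0336], [0.2472, -0.0881, -0.9649, 0.3772], [0.0, 0.0, 0.0, 1.0]]
stud_wing [] []
filter_unit [] []
```

Run:
```python
import cv2,numpy as np
a=cv2.imread("pics/top0.png");b=cv2.imread("pics/side0.png")
c=cv2.resize(a[130:310,200:400],None,fx=3,fy=3,interpolation=cv2.INTER_CUBIC)
cv2.imwrite("pics/c1.png",c)
cv2.imwrite("pics/c2.png",b)
```

```text
(no output)
```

View pics/c1.png

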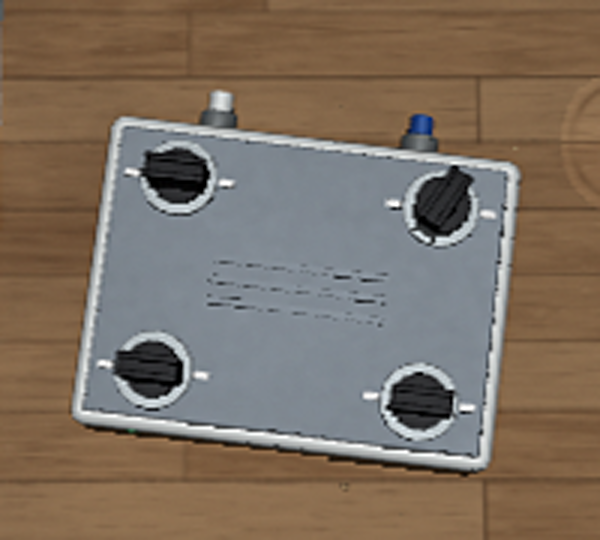

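View pics/c2.png

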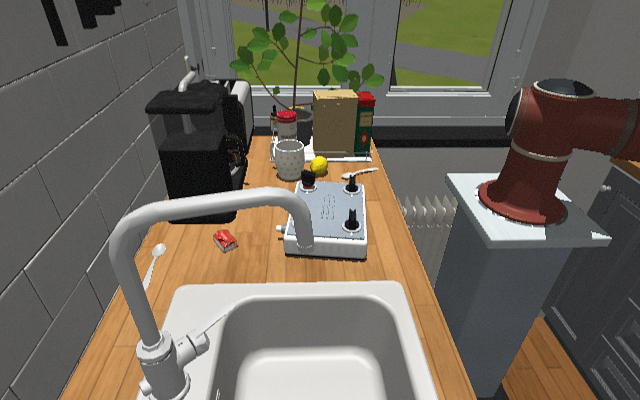

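```bash
cat > h.py <<'E'
import numpy as np
def onplane(p,uv,z):
    V=np.array(p["view"]);R,t=V[:3,:3],V[:3,3];c=-R.T@t
    d=R.T@np.linalg.inv(p["mtx"])@np.array([uv[0],uv[1],1.]);return c+d*(z-c[2])/d[2]
def proj(p,X):
    q=np.array(p["view"])[:3,:3]@X+np.array(p["view"])[:3,3];q=np.array(p["mtx"])@q;return q[:2]/q[2]
def tri(ps):
    A=[]
    for p,uv in ps:
        P=np.array(p["mtx"])@np.array(p["view"])[:3];A+= [uv[0]*P[2]-P[0],uv[1]*P[2]-P[1]]
    X=np.linalg.svd(np.array(A))[2][-1];return X[:3]/X[3]
E
python3 - <<'E'
from plant import observe,cams,bot
from h import *
p=cams.camera("top");s=cams.camera("side")
M=dict(open=((393,204),(488,214)),ul=((131,173),(227,184)),ll=((103,364),(201,376)),lr=((371,395),(467,408)))
C={}
for k,(a,b) in M.items():
    A,B=[onplane(p,(u[0]/3+200-.33,u[1]/3+130-.33),.06) for u in (a,b)]
    C[k]=(A+B)/2;print(k,C[k],np.degrees(np.arctan2(*(A-B)[[1,0]])))
f=lambda v:np.degrees(np.arctan2(v[1],v[0]))
print("yaw y dir",f(C['ul']-C['open']),f(C['ll']-C['lr']),"x dir",f(C['ul']-C['ll']),f(C['open']-C['lr']))
print(np.linalg.norm(C['ul']-C['open']),np.linalg.norm(C['ul']-C['ll']))
a=cams.landmark_of("stud_wing",p)[0]["centre"];b=cams.landmark_of("stud_wing",s)[0]["centre"]
print(a,b,tri([(p,a),(s,b)]),onplane(p,a,.093))
# wing end pixel near (456,170) crop, slot
E
```

```text
open [0.57887997 0.01742325 0.06      ] 83.80352813036522
ul [0.5968213  0.16678569 0.06      ] 83.26794520659523
ll [0.4875756  0.18072429 0.06      ] 82.9196529903559
lr [0.46962947 0.03087164 0.06      ] 82.19036403540855
yaw y dir 83.15048229766884 83.17086614225732 x dir -7.2710495260558385 -7.01762498396027
0.15043613883209322 0.11013131857376161
[350.1, 196.3] [309.7, 177.8] [0.57783784 0.01376133 0.08739627] [0.57863151 0.01398497 0.093     ]
```

View pics/top0.png

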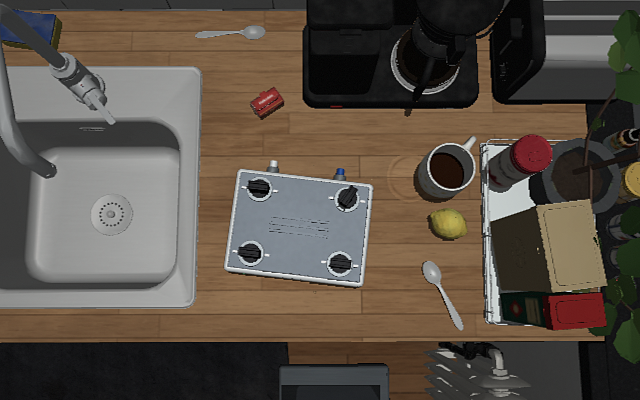

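View pics/wrist0.png

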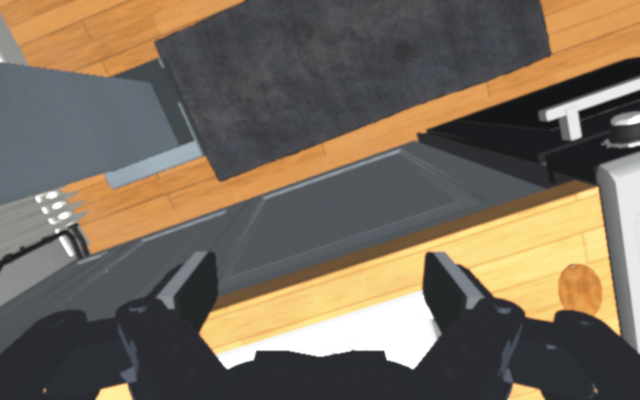

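The open stud is the top-right one in the top view, at (349,197). The tap at (47,170) is clear of a straight path. I'm moving to a hover above the stud.

Request:
{"name": "carry_out", "arguments": {
  "increments": [
    [[-0.05,-0.04,0,0,0,0,0],[-0.1,-0.08,0,0,0,0,0],[-0.15,-0.12,0,0,0,0,0],[-0.2,-0.155,0,0,0,0,0],[-0.25,-0.19,0,0,0,0,0],[-0.3,-0.23,0,0,0,0,0],[-0.35,-0.27,0,0,0,0.01,0],[-0.4,-0.31,0.01,0,0,0.02,0],[-0.45,-0.345,0.02,0,0,0.03,0],[-0.5,-0.385,0.03,0,0,0.036,0],[-0.55,-0.42,0.04,0,0,0.036,0],[-0.6,-0.46,0.05,0,0,0.036,0]]
  ]
}}

```text
t: 2.15
position: [0.5352, 0.0851, 0.1926]
eef_rot: [0.227, 0.974, 0.0, 0.0]
contact_force: [-0.0, 0.7, -0.0]
finger_gap: 0.0856
grasp_force: 0.0
```

Run:
```python
from plant import observe,cams,bot
from scipy.spatial.transform import Rotation as R
s=observe();r=R.from_quat(s["eef_rot"]).as_matrix()
print(s["t"],s["position"],np.degrees(np.arctan2(r[1,0],r[0,0]))if 0 else r, s["joint_pos"])
import numpy as np
print(r.T@(np.array([.579,.016,.19])-s["position"])/.8)
```

```text
2.15 [0.53522842 0.08511342 0.19260306] [[-8.97330712e-01  4.41357669e-01  1.00069442e-03]
 [ 4.41358065e-01  8.97331051e-01  2.06012573e-04]
 [-8.07028947e-04  6.26525962e-04 -9.99999478e-01]] [ 2.02619864e-02 -1.20095555e-01  1.84677100e+00  1.88004508e-04
  1.41391255e+00 -1.09345215e+00]
[-0.08722407 -0.05337541  0.00329078]
```

Request:
{"name": "carry_out", "arguments": {
  "increments": [
    [[-0.05,-0.03,0,0,0,0,0],[-0.08,-0.049,0.002,0,0,0,0],[-0.087,-0.053,0.003,0,0,0,0],[-0.087,-0.053,0.003,0,0,0,0],[-0.087,-0.053,0.003,0,0,0,0]]
  ]
}}

```text
t: 2.65
position: [0.5775, 0.0192, 0.1901]
eef_rot: [0.226, 0.974, 0.0, -0.0]
contact_force: [0.1, -1.3, -0.8]
finger_gap: 0.0857
grasp_force: 0.0
```

Run:
```python
from plant import observe,cams,bot
from h import *
import cv2
s=observe();print(s["t"],s["position"])
p=cams.camera("wrist");t=cams.camera("top")
for q in (p,t):
    a=cams.landmark_of("stud_wing",q);print(a,cams.spot_in("stud_wing",q)[:1])
    if a: print(onplane(q,a[0]["centre"],.093))
print(proj(p,np.array([.579,.016,.093])))
np.savez("wr.npz",mtx=p["mtx"],view=p["view"])
cv2.imwrite("pics/w1.png",p["frame"][:,:,::-1])
```

```text
2.65 [0.57751926 0.01918233 0.19007081]
[{'centre': [319.4, 201.7], 'p': 0.88}] [{'bbox': [317.8, 205.8, 43.0, 53.5], 'p': 0.84}]
[0.5778716  0.01824117 0.093     ]
[{'centre': [349.9, 198.0], 'p': 0.58}] [{'bbox': [348.1, 201.4, 17.2, 16.9], 'p': 0.53}]
[0.57579357 0.01435346 0.093     ]
[317.31170015 204.36102227]
```

View pics/w1.png

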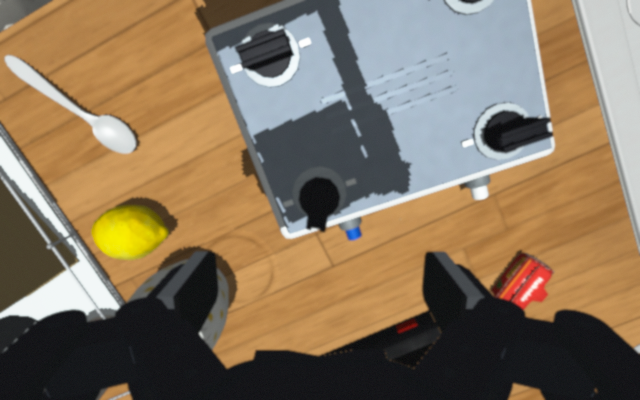

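The stud shows at (319,200), and its wing lies nearly along the tool's x axis. I'll zoom in to measure the angle.

Run:
```python
import cv2,numpy as np
a=cv2.imread("pics/w1.png")[160:245,265:375]
g=np.clip(255*(a/255.)**.4,0,255).astype(np.uint8)
cv2.imwrite("pics/c3.png",cv2.resize(g,None,fx=6,fy=6,interpolation=cv2.INTER_CUBIC))
```

```text
(no output)
```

View pics/c3.png

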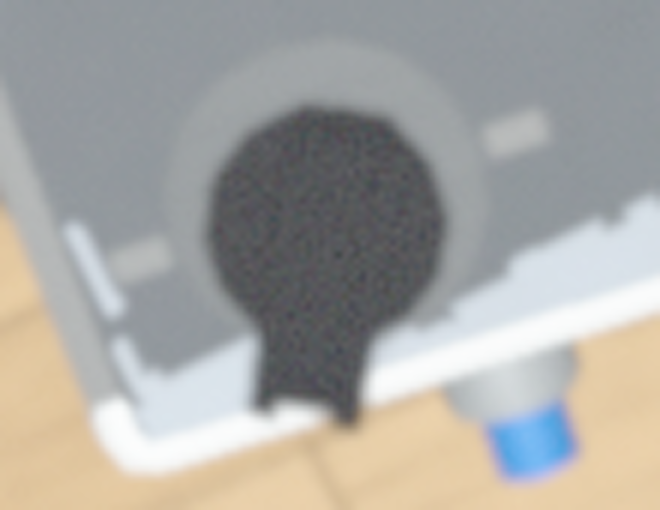

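Run:
```python
import numpy as np
from h import *
p=dict(np.load("wr.npz"))
g=lambda u,z:onplane(p,((u[0]+.5)/6+265-.5,(u[1]+.5)/6+160-.5),z)
a=g((262,412),.106);b=g((355,425),.106);f=lambda v:np.degrees(np.arctan2(v[1],v[0]))
print(a,b,np.linalg.norm(a-b),"wing dir from edge",f(a-b)-90, f(b-a)-90)
m1,m2=g((138,258),.06),g((518,133),.06);c=(m1+m2)/2
print("axis from marks",c,f(m2-m1),"wing dir",f((a+b)/2-c),np.linalg.norm(((a+b)/2-c)[:2]))
print("disc",[g(u,.08) for u in ((210,225),(446,225),(328,105))])
```

```text
[0.58845491 0.00436097 0.106     ] [0.59467746 0.01336967 0.106     ] 0.01094882461587438 wing dir from edge -214.63385371765503 -34.63385371765501
axis from marks [0.57879444 0.0174104  0.06      ] 82.53695719638372 wing dir -33.784940029263495 0.015366714617754806
disc [array([0.57121617, 0.00473854, 0.08      ]), array([0.58440038, 0.03154846, 0.08      ]), array([0.56392726, 0.0249718 , 0.08      ])]
```

Run:
```python
from plant import observe
import numpy as np
from scipy.spatial.transform import Rotation as R
s=observe();r=R.from_quat(s["eef_rot"]).as_matrix()
print(s["t"],s["position"],np.degrees(np.arctan2(r[1,0],r[0,0])))
print(r.T@(np.array([.5785,.0175,.082])-s["position"])/.8)
```

```text
2.95 [0.57776148 0.01908732 0.19038304] 153.89487895462557
[-0.00166226 -0.00140139  0.13547903]
```

Request:
{"name": "carry_out", "arguments": {
  "increments": [
    [[-0.0016,-0.0014,0.02,0,0,0.02,0],[-0.0016,-0.0014,0.05,0,0,0.044,0],[-0.0016,-0.0014,0.08,0,0,0.044,0],[-0.0016,-0.0014,0.105,0,0,0.044,0],[-0.0016,-0.0014,0.125,0,0,0.044,0],[-0.0016,-0.0014,0.134,0,0,0.044,0.3],[-0.0016,-0.0014,0.134,0,0,0.044,0.5],[-0.0016,-0.0014,0.134,0,0,0.044,0.6],[-0.0016,-0.0014,0.134,0,0,0.044,0.6],[-0.0016,-0.0014,0.134,0,0,0.044,0.6]]
  ],
  "force": 30
}}

```text
t: 3.95
position: [0.5795, 0.0166, 0.0842]
eef_rot: [0.293, 0.956, 0.0, 0.001]
contact_force: [-0.1, -0.8, 0.3]
finger_gap: 0.0345
grasp_force: 0.0
```

Run:
```python
from plant import observe,cams
import cv2
s=observe();print(s["position"],s["finger_gap"],s["contact_force"],s["wrist_torque"])
p=cams.camera("wrist");t=cams.camera("top")
cv2.imwrite("pics/w2.png",p["frame"][:,:,::-1])
```

```text
[0.57947288 0.01660828 0.08420765] 0.03445892877727731 [-0.07836658 -0.82712608  0.32442144] [-0.01944802 -0.00265642  0.02505162]
```

View pics/w2.png

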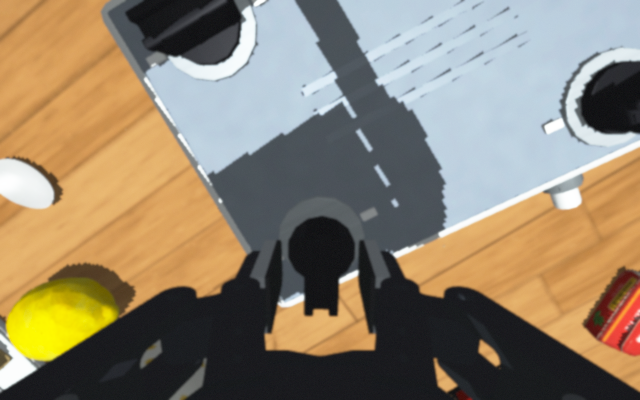

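The wing (320,270) is centred between the open fingers and in line with them, so I'm closing.

Request:
{"name": "carry_out", "arguments": {
  "increments": [
    [[0,0,0.0012,0,0,0,0.8],[0,0,0.0012,0,0,0,1],[0,0,0.0012,0,0,0,1],[0,0,0.0012,0,0,0,1],[0,0,0.0012,0,0,0,1],[0,0,0.0012,0,0,0,1]]
  ],
  "force": 30
}}

```text
t: 4.65
position: [0.5791, 0.0172, 0.0823]
eef_rot: [0.293, 0.956, 0.001, 0.0]
contact_force: [3.9, 4.7, 0.5]
finger_gap: 0.0132
grasp_force: 32.2
```

Run:
```python
from plant import observe
import numpy as np
from scipy.spatial.transform import Rotation as R
s=observe();r=R.from_quat(s["eef_rot"]).as_matrix()
print(s["position"],s["finger_gap"],s["contact_force"],s["wrist_torque"],np.degrees(np.arctan2(r[1,0],r[0,0])))
```

```text
[0.57912274 0.01717772 0.08233148] 0.013193213089769713 [3.88304606 4.68766566 0.54656624] [ 0.78106544 -0.46269973  0.01134607] 145.90175729104672
```

Request:
{"name": "carry_out", "arguments": {
  "increments": [
    [[0,0,0,0,0,0.02,1],[0,0,0,0,0,0.05,1],[0,0,0,0,0,0.085,1],[0,0,0,0,0,0.12,1],[0,0,0,0,0,0.155,1],[0,0,0,0,0,0.19,1],[0,0,0,0,0,0.225,1],[0,0,0,0,0,0.26,1],[0,0,0,0,0,0.295,1],[0,0,0,0,0,0.325,1],[0,0,0,0,0,0.35,1],[0,0,0,0,0,0.35,1]]
  ]
}}

```text
t: 5.85
position: [0.5785, 0.017, 0.0823]
eef_rot: [0.749, 0.662, 0.0, -0.0]
contact_force: [-0.3, 4.0, 3.5]
finger_gap: 0.0133
grasp_force: 32.5
```

Run:
```python
from plant import observe,cams
import numpy as np,cv2
from scipy.spatial.transform import Rotation as R
p=cams.camera("wrist");cv2.imwrite("pics/w3.png",p["frame"][:,:,::-1])
s=observe();r=R.from_quat(s["eef_rot"]).as_matrix()
print(s["position"],s["finger_gap"],s["contact_force"],s["wrist_torque"],np.degrees(np.arctan2(r[1,0],r[0,0])))
```

```text
[0.57853628 0.01701227 0.08231357] 0.013476172695177074 [-0.13403433  4.14726317  2.72980085] [ 0.83861109  0.11816961 -0.03049908] 82.98886372395778
```

View pics/w3.png

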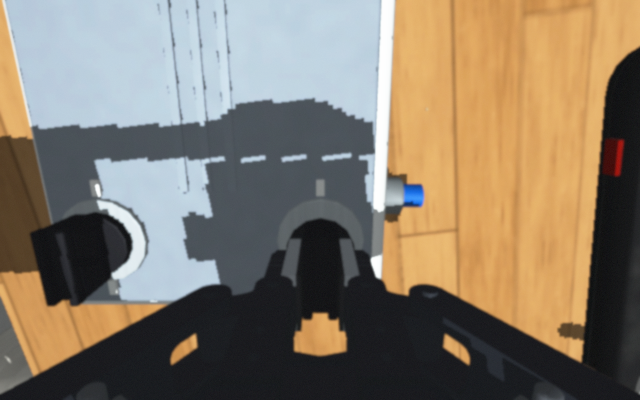

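The wing is now in line with the white mark at (320,187). I'm pressing down.

Request:
{"name": "carry_out", "arguments": {
  "increments": [
    [[0,0,0.002,0,0,0,1],[0,0,0.004,0,0,0,1],[0,0,0.006,0,0,0,1],[0,0,0.008,0,0,0,1],[0,0,0.01,0,0,0,1],[0,0,0.012,0,0,0,1],[0,0,0.0135,0,0,0,1],[0,0,0.0145,0,0,0,1],[0,0,0.0145,0,0,0,1],[0,0,0.0145,0,0,0,1]]
  ],
  "force": 50
}}

```text
t: 6.9
position: [0.5787, 0.017, 0.0723]
eef_rot: [0.749, 0.662, -0.0, -0.001]
contact_force: [-5.5, 6.0, 13.5]
finger_gap: 0.0128
grasp_force: 56.6
```

Request:
{"name": "carry_out", "arguments": {
  "increments": [
    [[0,0,-0.0005,0,0,0,1],[0,0,-0.001,0,0,0,0.8],[0,0,-0.001,0,0,0,0.6],[0,0,-0.001,0,0,0,0.4],[0,0,-0.001,0,0,0,0.4],[0,0,-0.01,0,0,0,0.4],[0,0,-0.04,0,0,0,0.4],[0,0,-0.08,0,0,0,0.4],[0,0,-0.12,0,0,0,0.4],[0,0,-0.14,0,0,0,0.4],[0,0,-0.14,0,0,0,0.4]]
  ]
}}

```text
t: 8.0
position: [0.5806, 0.0165, 0.186]
eef_rot: [0.749, 0.662, 0.002, 0.002]
contact_force: [0.4, -0.1, 0.0]
finger_gap: 0.0512
grasp_force: 0.0
```

Run:
```python
from plant import observe,cams
from h import *
import cv2
s=observe();print(s["t"],s["position"],s["finger_gap"],s["contact_force"])
p=cams.camera("wrist");q=cams.camera("side")
a=cams.landmark_of("stud_wing",p)[:1];b=cams.landmark_of("stud_wing",q)[:1];print(a,b)
for z in (.083,.093): print(z,proj(p,np.array([.5785,.0172,z])),proj(q,np.array([.5785,.0172,z])))
if a and b: print(tri([(p,a[0]["centre"]),(q,b[0]["centre"])]))
w=p["frame"][:,:,::-1];c=q["frame"][150:270,270:380,::-1]
c=cv2.resize(c,None,fx=4,fy=4,interpolation=cv2.INTER_CUBIC)
w=cv2.resize(w[80:300,190:450],None,fx=1.35,fy=1.35)
o=np.zeros((480,800,3),np.uint8);o[:c.shape[0],:440]=c;o[:w.shape[0],445:445+w.shape[1]]=w[:,:355]
cv2.imwrite("pics/v4.png",o)
```

```text
8.0 [0.58056508 0.01645098 0.18603121] 0.05121627107929816 [ 0.38218907 -0.12498238  0.03930586]
[{'centre': [313.5, 198.2], 'p': 0.94}] [{'centre': [308.7, 178.8], 'p': 0.48}]
0.083 [315.90066498 197.6366918 ] [308.13986412 179.73577718]
0.093 [315.83954512 201.26048473] [308.15533366 176.27222252]
[0.57698795 0.01780857 0.08606628]
```

View pics/v4.png

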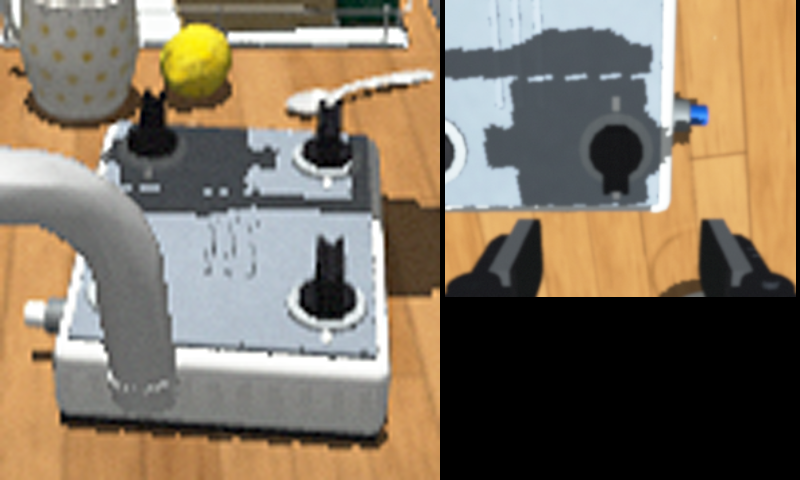

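The side view shows the stud at (152,125), as low as its neighbour at (323,135), with no red shank showing and its wing between the marks. The gripper is clear, so I'm handing in.

```bash
python3 -c "
from plant import bot
print(bot.job_done())"
```

```text
the job is handed in; nothing more can be done
None
```

The open stud was turned into line with its white marks, pressed 10 mm down into its catch and released; the job was handed in after about 8 s with the gripper clear, and no verdict came back.

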